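# Turn home the quarter-turn fastener of a drive cover and hold the cover shut

### The arm

A 7-joint arm with a two-finger parallel gripper is mounted at the origin on a cart in front of the work surface, level with it; the furniture and walls round the work are solid. World frame = base frame: x ahead of the robot, y to its left, z up, the work surface at z = 0. Lengths are in m, angles in rad, forces in N, time in s.
With the tool pointing down it reaches from about 0.35 to 0.9 m from the base axis. Payload 8.1 kg.
Tool frame: the origin (TCP) lies midway between the tips of the shut fingers; the grasp point (between the pads) lies arm.grip_point_offset behind it (arm.grip_point_offset is the distance from the TCP to the grasp point, in m); y points along the fingers, z is the direction in which the jaws open and shut, and the axes are right-handed (so a half turn about y gives the same grasp; the last joint's range is limited). The gripper opens to 92 mm and grips with 3 to 60 N. Pads are 19 mm wide; open, the fingers measure 130 mm over their backs; the gripper's body (75 mm by 190 mm) begins 47 mm behind the grasp point.
Start: joints at [1.154, 0.434, 0.025, 1.573, -0.012, 1.134, -0.075], TCP at [0.193, -0.595, 0.227] pointing down, gripper open.
Joint ranges: [-2.62, 2.62], [-0.44, 2.09], [-1.27, 1.32], [0.08, 2.57], [-1.32, 4.46], [0.12, 2], [-2.74, 2.74]. Speed limits (rad/s): [2.22, 2.22, 3.01, 3.01, 3.14, 3.14, 3.14].

### API

Orientations are given as a rotation vector (axis times angle).
In Python, from cell import arm, get_image, camera_info gives the robot as it stands.
- The arm moves only by the tool carry_out, never from a script. Its argument "steps" is one flat list of numbers, 5 for each row, row after row: the opening, from 0 (shut) to 1 (fully open), then the shift along the world's x, y, z in units of 0.1 m (1.0 is 0.1 m), then the turn about the world's z in units of 45 degrees (1.0 is 45 degrees). In form: [hand, dx, dy, dz, spin, hand, dx, dy, dz, spin, ...]. A call has 1 to 12 rows; each row is the pose to reach, as a shift and turn from the pose commanded when the call began; what a row does not reach only later rows make up. A row lasts 1/10 s, in which the tool goes at most 50 mm and 8.59 degrees, less where a joint would pass 70% of its speed; a pose out of reach is approached as far as the arm can. A call with a number of a shift or a turn outside -1 to 1 is refused whole. A call with a gripper value outside its range is refused whole. The fingers move at their own pace and stop on an object; "grip_force" is the grip in N (left out, the last holds). Time passes only in rows, so rows that repeat a pose let the fingers close. It gives the time, the measured TCP pose, the force and the opening at its end, in the units of the state.
- arm.observe(): the state, without advancing time (a new reading comes with each control period).
- get_image(name): name is "scene" or "top" or "wrist"; returns (picture, depth): 384x512x3 uint8, red, green, blue; 384x512 float32, m along the optical axis (not along the pixel's ray), 0 where there is no reading.
- camera_info(name): a dict with "fovy" (degrees; the focal length in pixels is half the picture's height over the tangent of half this angle, whatever the lens; pixels are square), "cx", "cy" (the principal point, pixels), "R" (3x3) and "t" (3): a world point X has camera coordinates R X + t; the wrist camera has in their place "tool_from_camera" (4x4, takes a point from camera to tool coordinates, whose origin is the TCP and whose axes are the tool frame's). Camera axes: x right, y down, z forward; pixel columns grow to the right and rows downward; lengths in m; the calibration is good to about 2 mm. A picture is of the moment at which its call begins: read the wrist's pose just before it. camera_info takes no time and is no camera call.
- arm.sign_off(): hands the job in, once; it reports no verdict.
The state is a dict: "clock": time; "joints": joint angles; "dq": joint speeds; "joint_efforts": joint torques, N m; "position": TCP position; "ee_rot": TCP orientation; "force": force on the tool from outside, world axes, zero at the start; "ft_torque": the same for the moment, N m; "width": opening from 0.0 (shut) to 1.0 (fully open).
Only numpy, scipy, OpenCV 4.12 (cv2) and the standard library are available. Lean on these libraries where they do the work, as an engineer would, in place of code of your own. Each camera call takes 0.05 s, during which the arm holds its last target. There are 200 camera calls.

### The job

Pull the sprung wing head on the drive housing's cover up to its stop, turn it clockwise (seen from above) while it is up until its slot lines up with the two ribs on the cover, and let it go fully home over the ribs. Then press the cover down flush on the housing frame against its springs, and finish while still holding it pressed there: do not let go.

Things in the scene. Friction and masses are not known exactly. Their poses are not given: they have to be found in the camera images.
- housing: Grey finned drive housing, 126 x 206 mm at its foot, fixed to the bench at a varying place and heading. Origin: centre of its underside; x across its short side, y along its long side, z up. Its top is a frame at z = 64 mm. Four fixed screw heads, 13 mm wide, at x = +-46, y = +-84 mm, tops at z = 82 mm, guide the cover plate. The fastener's upright axis is at x = 0, y = +42 mm.
- cover_top (a point): Centre of the top face of the bare aluminium cover plate, 110 x 190 x 6 mm, that floats over the frame; 76 mm above the bench when free, 70 mm when flush; axes as the housing's. Two ribs on the plate, 5 mm wide, 6 mm high, lie on the line y = 42 mm, from x = 18 to 36 mm and from x = -18 to -36 mm, one each side of the fastener.
- wing (a point): Centre of the top face of the fastener's wing, on the fastener's axis, 109 mm above the bench when down; x along the wing, z up. The wing is a black upright bar 34 mm long (x), 12 mm thick (y), 20 mm high, to be taken from above; it stands on a dark steel disc 32 mm across, whose top is 20 mm below this point.
- slot (a point): On the fastener's axis at the height of the underside of its prongs, 1 mm above the cover when down; x along the slot and the wing. At each end of the wing two prongs, out to 28 mm from the axis, leave a slot 13 mm wide between them. The prongs stand beside the ribs, so the head turns past them only when up by more than 6 mm. It drops home over the ribs when within about 0.14 rad of their line.
- stem (a joint): How far the sprung wing head is pulled up out of the cover, m: 0 down, 0.012 at its stop. A spring draws it down with 6 N at 0 and about 10 N at the stop.
- fastener (a joint): Angle of the wing and its slot from the line of the ribs, rad, positive counter-clockwise from above; 0 = slot lined up with the ribs (wing along the housing's x). It starts at 0.85 to 1.3; its end stops are at -0.3 and 1.5. It turns easily and stays where it is left.
- cover (a joint): How far the cover is pressed down, m: 0 free (up), 0.006 flush on the frame, a hard stop. Springs hold it up: it starts to move at about 5 to 7 N and is flush at 12 to 14 N; released, it comes up again.
- press_boss (a point): Centre of the top face of a round flat boss on the cover, 36 mm across and 3 mm high, at x = 0, y = -50 mm of the housing, 79 mm above the bench when the cover is up; a good place to press on the cover. Its x and y are the housing's.

How it is judged:
On the way, in this order (a step that is already met when the one before it is completed fails the run):
1. the wing head is pulled up to its stop (value of joint stem above 0.0095 m), for 0.1 s.
2. the head is turned and home over the ribs, its slot lined up with them (value of joint stem below 0.002 m and value of joint fastener between -0.2 and 0.2 rad), for 0.1 s.
At the end, for the whole second after the job is handed in: The robot is holding the cover pressed down at least 4.5 of its 6 mm (with more than 4 N on it), with the wing head home (less than 2 mm up) and its slot within 0.2 rad of the ribs (all of step 2 and value of joint cover above 0.0045 m and contact force between any of the fingers, the arm and cover above 4 N); the arm keeps its last pose, push and grip.
It also fails if it takes over 42 s, if anything falls off the work surface, if the arm or the gripper's body presses on something with over 40 N, if the wrist force passes 120 N, or if a joint passes its speed limit or range.

## Working session

There is one attempt and no reset: what is moved stays moved. The work goes in short steps, Python scripts to look and compute and a tool call to move; the robot and the scene stay as the last step left them, time stands still between calls to the robot, and variables do not carry over. Pictures are saved under pics/ and viewed, about 8 in all and at most 12, crops included, and the job is handed in when it is done.

Besides the shell and the picture viewer there is one more tool, called after ">>>" as name(argument=value, ...) on one line, values as JSON. carry_out: Moves the arm, as the interface text tells. Shifts and turns lie within -1 to 1; 1 stands for 0.1 m of shift or 45 degrees of turn. Its arguments: {"type":"object","properties":{"steps":{"type":"array","items":{"type":"number"}},"grip_force":{"type":"number"}},"required":["steps"]}

```bash
ls; mkdir -p pics; python3 - <<'E'
from cell import arm,get_image,camera_info
import cv2,numpy as np
s=arm.observe();print({k:np.round(v,4) for k,v in s.items()})
out=[]
for n in("scene","top"):
    p,d=get_image(n);np.savez(f'pics/{n}0.npz',p=p,d=d);c=camera_info(n);print(n,c)
    cv2.imwrite(f'pics/{n}0.png',p[:,:,::-1])
print(camera_info('wrist'))
E
```

```text
pics
{'clock': np.float64(0.0), 'joints': array([ 1.1544,  0.4352,  0.0249,  1.5741, -0.0116,  1.134 , -0.0751]), 'dq': array([-0.0004, -0.0013,  0.0016,  0.0021,  0.0005,  0.0017,  0.0004]), 'joint_efforts': array([ 1.00000e-03, -6.67851e+01,  9.85600e-01, -3.14461e+01,
       -6.04000e-02,  4.26000e-02,  1.00000e-04]), 'position': array([ 0.1928, -0.594 ,  0.226 ]), 'ee_rot': array([-0.325 ,  2.0538, -2.0507]), 'force': array([-0.4551, -0.2274,  0.6634]), 'ft_torque': array([0.0806, 0.0349, 0.0098]), 'width': np.float64(1.0008)}
scene {'fovy': 42.00385613069503, 'cx': 256.15405325794825, 'cy': 194.53971141927786, 'R': array([[ 0.53013615, -0.84790311,  0.00399736],
       [-0.59355414, -0.37446743, -0.71236762],
       [ 0.6055156 ,  0.37527918, -0.70179513]]), 't': array([-0.10913967,  0.46943275,  0.53188834])}
top {'fovy': 45.22621096504167, 'cx': 252.78187754404553, 'cy': 196.60360561703652, 'R': array([[-0.08376494, -0.99648375,  0.00188995],
       [-0.97272359,  0.08135564, -0.21723277],
       [ 0.21631517, -0.02003489, -0.976118  ]]), 't': array([0.24708674, 0.52537171, 0.85099793])}
{'fovy': 63.213735480154064, 'cx': 255.62093405619487, 'cy': 193.36791640180013, 'tool_from_camera': array([[ 3.51781542e-04,  9.60946761e-01,  2.76733081e-01,
        -7.43898626e-02],
       [ 5.30308692e-04, -2.76733239e-01,  9.60946634e-01,
        -1.57114122e-01],
       [ 9.99999798e-01, -1.91289330e-04, -6.06948066e-04,
         1.23736246e-03],
       [ 0.00000000e+00,  0.00000000e+00,  0.00000000e+00,
         1.00000000e+00]])}
```

View pics/top0.png

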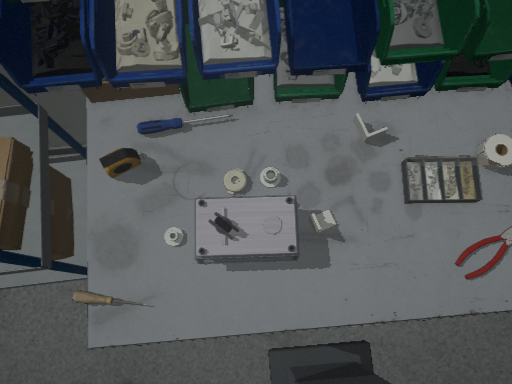

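The top view shows the housing at about columns 195–298, rows 196–258, with the wing near (223,224) and the boss near (272,226). I'll fit its pose from the depth.

```bash
cat > h.py <<'E'
import numpy as np,cv2
from scipy.spatial.transform import Rotation as Ro
from cell import arm,get_image,camera_info
def cloud(d,c,T=None):
    h,w=d.shape;f=h/2/np.tan(np.radians(c['fovy'])/2)
    v,u=np.mgrid[:h,:w];P=np.stack([(u-c['cx'])/f*d,(v-c['cy'])/f*d,d],-1)
    if T is None:return (P-c['t'])@c['R']
    return P@T[:3,:3].T+T[:3,3]
def wrist_T(s,c):
    T=np.eye(4);T[:3,:3]=Ro.from_rotvec(s['ee_rot']).as_matrix();T[:3,3]=s['position']
    return T@c['tool_from_camera']
E
python3 - <<'E'
from h import *
for n in('top','scene'):
    d=np.load(f'pics/{n}0.npz')['d'];X=cloud(d,camera_info(n))
    z=X[...,2];m=(d>0)&(z>.066)&(z<.086)
    k,l,st,ce=cv2.connectedComponentsWithStats(m.astype(np.uint8))
    # the component near the expected place
    for i in range(1,k):
        if st[i,4]>1500:
            p=X[l==i];r=cv2.minAreaRect(p[:,:2].astype(np.float32)*1000);print(n,st[i],r,np.median(p[:,2]))
            c=np.array(r[0])/1000
            w=(np.hypot(*(X[...,:2]-c).transpose(2,0,1))<.08)&(z>.1)&(z<.115)&(d>0)
            q=X[w]
            if len(q)>5:print(' wing',len(q),q.mean(0),cv2.minAreaRect(q[:,:2].astype(np.float32)*1000))
s=arm.observe();print(Ro.from_rotvec(s['ee_rot']).as_matrix().round(3))
E
```

```text
top [ 195  195  104   63 5419] ((485.4146728515625, 220.5452880859375), (195.7923583984375, 118.1749038696289), 86.75569915771484) 0.07667246538572432
 wing 123 [0.48697169 0.262995   0.10868441] ((487.5604248046875, 263.1725158691406), (33.35205841064453, 11.928462982177734), 47.18314743041992)
scene [ 172  182  126   88 5124] ((484.8901062011719, 219.1414794921875), (191.0727996826172, 112.69239044189453), 86.49746704101562) 0.07559827629628445
 wing 119 [0.48435011 0.25884567 0.10713532] ((486.1880187988281, 260.1573791503906), (34.00041961669922, 12.27409553527832), 46.22433853149414)
[[-0.951 -0.001  0.309]
 [-0.309  0.001 -0.951]
 [ 0.    -1.    -0.001]]
```

>>> carry_out(steps=[1,0.5,0.5,0,0.16,1,0.8,1,0,0.3,1,0.8,1,0,0.3])

```text
clock: 0.4
position: [0.2756, -0.4909, 0.2263]
ee_rot: [-0.544, 1.908, -1.904]
force: [1.2, -0.4, 0.6]
width: 1.001
```

>>> carry_out(steps=[1,0.4,0.5,0,0.1,1,0.8,1,0,0.1,1,0.8,1,0,0.1])

```text
clock: 0.7
position: [0.3554, -0.3906, 0.2266]
ee_rot: [-0.607, 1.86, -1.857]
force: [-0.4, -0.3, -0.3]
width: 0.999
```

>>> carry_out(steps=[1,0.4,0.5,0,0.1,1,0.8,1,0,0.1,1,0.8,1,0,0.1])

```text
clock: 1.0
position: [0.4352, -0.2904, 0.2267]
ee_rot: [-0.67, 1.809, -1.807]
force: [0.1, -1.3, -0.3]
width: 1.002
```

>>> carry_out(steps=[1,0.2,0.5,0,0,1,0.3,1,0,0,1,0.3,1,0,0])

```text
clock: 1.3
position: [0.4645, -0.1874, 0.2267]
ee_rot: [-0.673, 1.808, -1.803]
force: [-0.1, -0.1, 0.8]
width: 0.999
```

>>> carry_out(steps=[1,0.0,0.5,0,0,1,0,1,0,0,1,0,1,0,0])

```text
clock: 1.6
position: [0.4628, -0.0877, 0.2269]
ee_rot: [-0.674, 1.808, -1.803]
force: [-0.8, 0.2, 0.7]
width: 1.002
```

>>> carry_out(steps=[1,0.1,0.5,0,0,1,0.1,1,0,0,1,0.1,1,0,0])

```text
clock: 1.9
position: [0.4727, 0.0122, 0.227]
ee_rot: [-0.673, 1.808, -1.803]
force: [-0.3, -1.0, 0.2]
width: 1.0
```

>>> carry_out(steps=[1,0.1,0.5,0,0.1,1,0.1,1,0,0.1,1,0.1,1,0,0.1])

```text
clock: 2.2
position: [0.4823, 0.1124, 0.227]
ee_rot: [-0.734, 1.757, -1.75]
force: [-0.5, -1.2, 0.5]
width: 1.0
```

>>> carry_out(steps=[1,0,0.5,0,0,1,0,1,0,0,1,0,1,0,0,1,0,1,0,0])

```text
clock: 2.6
position: [0.4825, 0.2061, 0.2263]
ee_rot: [-0.732, 1.759, -1.758]
force: [0.7, -0.2, -1.1]
width: 1.001
```

```bash
python3 - <<'E'
from h import *
s=arm.observe();p,d=get_image('wrist');c=camera_info('wrist')
cv2.imwrite('pics/w1.png',p[:,:,::-1]);np.savez('pics/w1.npz',p=p,d=d)
X=cloud(d,c,wrist_T(s,c));z=X[...,2]
R=Ro.from_rotvec(s['ee_rot']).as_matrix();print(s['clock'],s['position'],'jaw yaw',np.degrees(np.arctan2(R[1,2],R[0,2])),s['joints'].round(2),arm.grip_point_offset)
b=(d>0)&(np.hypot(X[...,0]-.487,X[...,1]-.2615)<.03)&(z>.103)&(z<.115);q=X[b];print(len(q),q.mean(0),cv2.minAreaRect(q[:,:2].astype(np.float32)*1000))
b=(d>0)&(abs(X[...,0]-.485)<.07)&(abs(X[...,1]-.22)<.12)&(z>.07)&(z<.086);q=X[b];print(cv2.minAreaRect(q[:,:2].astype(np.float32)*1000),np.median(q[:,2]))
E
```

```text
2.6 [0.48253534 0.20607664 0.22634111] jaw yaw -44.84519787493621 [-0.12  0.32 -0.49  1.78  0.17  1.08 -1.46] 0.0188
522 [0.4884181  0.26232873 0.10760497] ((487.78265380859375, 262.2572937011719), (33.359554290771484, 12.137733459472656), 47.105106353759766)
((485.0873107910156, 219.988525390625), (189.54994201660156, 110.33619689941406), 86.86827087402344) 0.07526947882692392
```

View pics/w1.png

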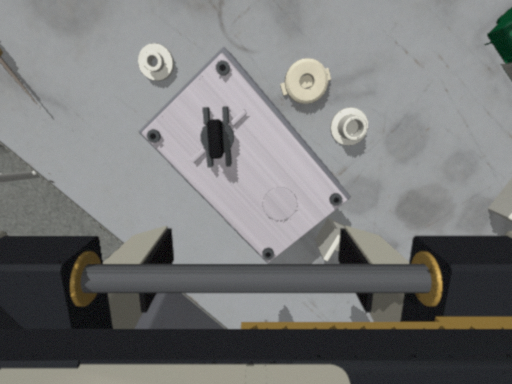

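>>> carry_out(steps=[1,0.05,0.4,-0.2,0.04,1,0.05,0.56,-0.6,0.04,1,0.05,0.56,-0.9,0.04,1,0.05,0.56,-0.9,0.04,1,0.05,0.56,-0.9,0.04])

```text
clock: 3.15
position: [0.4884, 0.2597, 0.137]
ee_rot: [-0.752, 1.74, -1.742]
force: [0.2, 0.2, 0.3]
width: 0.997
```

```bash
python3 - <<'E'
from h import *
s=arm.observe();R=Ro.from_rotvec(s['ee_rot']).as_matrix();print(s['position'],s['force'],s['ft_torque'],np.degrees(np.arctan2(R[1,2],R[0,2])),R[:,1])
E
```

```text
[0.48842825 0.25965108 0.1370499 ] [0.1639662  0.24723883 0.2636066 ] [-0.05861818 -0.07350582  0.04117771] -43.34334239586747 [-6.67683208e-04 -1.26734052e-03 -9.99998974e-01]
```

>>> carry_out(steps=[1,0,0.02,-0.2,0.01,1,-0.01,0.02,-0.4,0.01,1,-0.01,0.02,-0.44,0.01,0.4,-0.01,0.02,-0.44,0.01,0,-0.01,0.02,-0.44,0.01,0,-0.01,0.02,-0.44,0.01,0,-0.01,0.02,-0.44,0.01,0,-0.01,0.02,-0.44,0.01,0,-0.01,0.02,-0.44,0.01,0,-0.01,0.02,-0.44,0.01], grip_force=35)

```text
clock: 4.15
position: [0.4869, 0.2635, 0.0928]
ee_rot: [-0.758, 1.734, -1.734]
force: [-0.5, -0.3, 0.7]
width: 0.44
```

>>> carry_out(steps=[0,0,0,0,0,0,0,0,0,0,0,0,0,0,0,0,0,0,0,0,0,0,0,0,0,0,0,0,0,0,0,0,0,0,0,0,0,0,0,0])

```text
clock: 4.95
position: [0.4873, 0.2631, 0.0928]
ee_rot: [-0.758, 1.734, -1.735]
force: [4.7, -3.0, -0.3]
width: 0.126
```

>>> carry_out(steps=[0,0.005,-0.005,0.03,0,0,0.005,-0.005,0.06,0,0,0.005,-0.005,0.09,0,0,0.005,-0.005,0.11,0,0,0.005,-0.005,0.125,0,0,0.005,-0.005,0.125,0,0,0.005,-0.005,0.125,0,0,0.005,-0.005,0.125,0])

```text
clock: 5.75
position: [0.4872, 0.263, 0.1049]
ee_rot: [-0.759, 1.735, -1.734]
force: [5.5, 0.9, -13.4]
width: 0.126
```

>>> carry_out(steps=[0,0,0,0,-0.1,0,0,0,0,-0.22,0,0,0,0,-0.34,0,0,0,0,-0.46,0,0,0,0,-0.56,0,0,0,0,-0.56,0,0,0,0,-0.56])

```text
clock: 6.45
position: [0.4872, 0.2631, 0.1049]
ee_rot: [-0.392, 2.011, -2.011]
force: [5.0, 1.1, -12.5]
width: 0.123
```

```bash
cat > look.py <<'E'
from h import *
import sys
s=arm.observe();R=Ro.from_rotvec(s['ee_rot']).as_matrix()
print(s['clock'],s['position'],s['force'].round(1),s['ft_torque'].round(2),'jaw',np.degrees(np.arctan2(R[1,2],R[0,2])),s['joints'].round(2),s['width'])
for n in sys.argv[2:]:
    p,d=get_image(n);c=camera_info(n);np.savez(f'pics/{n}_{sys.argv[1]}.npz',p=p,d=d)
    f=192/np.tan(np.radians(c['fovy'])/2)
    if n!='wrist':
        q=c['R']@[.487,.262,.09]+c['t'];u,v=int(c['cx']+f*q[0]/q[2]),int(c['cy']+f*q[1]/q[2])
        p=cv2.resize(p[max(v-70,0):v+70,max(u-90,0):u+90],None,fx=4,fy=4,interpolation=cv2.INTER_CUBIC)
    cv2.imwrite(f'pics/{n}_{sys.argv[1]}.png',p[:,:,::-1])
E
python3 look.py a scene
```

```text
6.45 [0.48715677 0.26313555 0.10493921] [  5.    1.1 -12.5] [ 0.23 -1.12  0.01] jaw -67.96504800364497 [-0.33  0.48 -0.36  1.86  0.22  0.83 -1.99] 0.12338660914685709
```

View pics/scene_a.png

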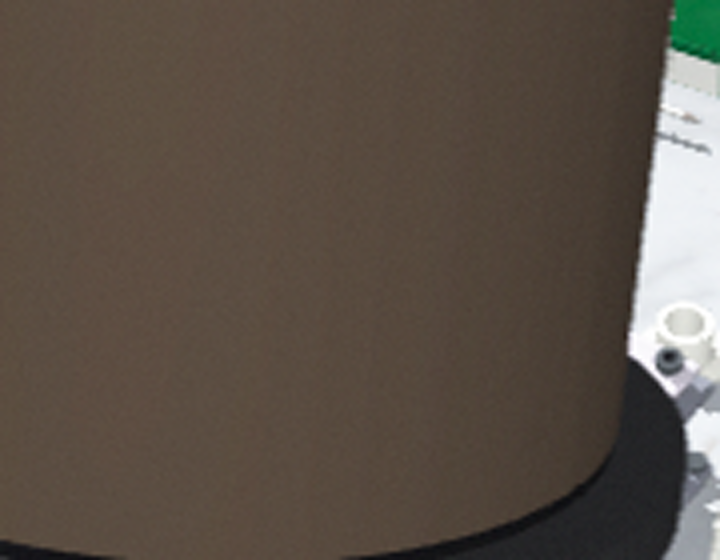

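The scene view is blocked by the arm. The force still matches a held spring, so I'll finish the turn.

>>> carry_out(steps=[0,0,0,0,-0.1,0,0,0,0,-0.22,0,0,0,0,-0.34,0,0,0,0,-0.46,0,0,0,0,-0.56,0,0,0,0,-0.56,0,0,0,0,-0.56])

```text
clock: 7.2
position: [0.4871, 0.2633, 0.1049]
ee_rot: [-0.06, -2.194, 2.193]
force: [4.7, 0.8, -13.0]
width: 0.129
```

```bash
python3 look.py b wrist
```

```text
7.2 [0.4871291  0.26334368 0.10494772] [  4.7   0.8 -13. ] [ 0.32 -1.21 -0.  ] jaw -93.15346093655461 [-0.41  0.47 -0.25  1.87  0.15  0.82 -2.36] 0.12864715362015255
```

View pics/wrist_b.png

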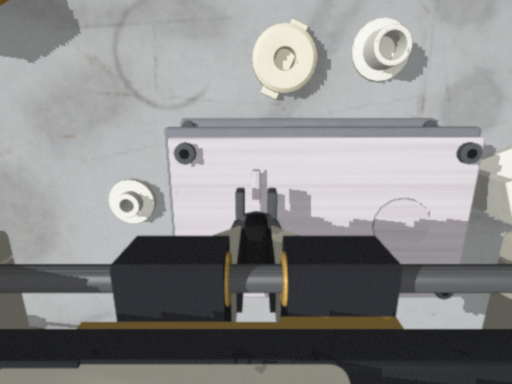

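The prongs (columns 240 and 272) sit evenly on both sides of the rib (column 257), so the slot is lined up. Next I lower the head and release it.

>>> carry_out(steps=[0,0,0,-0.04,0,0,0,0,-0.08,0,0,0,0,-0.12,0,0,0,0,-0.125,0,0,0,0,-0.125,0,0,0,0,-0.125,0])

```text
clock: 7.85
position: [0.4872, 0.2633, 0.0928]
ee_rot: [-0.06, -2.194, 2.193]
force: [1.4, 1.9, -6.0]
width: 0.131
```

>>> carry_out(steps=[0.4,0,0,0,0,0.4,0,0,0,0,0.4,0,0,0,0,0.4,0,0,0,0,0.4,0,0,0.2,0,0.4,0,0,0.5,0,0.4,0,0,0.8,0,0.4,0,0,0.8,0])

```text
clock: 8.65
position: [0.4894, 0.2645, 0.1768]
ee_rot: [-0.067, -2.2, 2.192]
force: [0.4, -0.6, -0.4]
width: 0.399
```

```bash
python3 look.py c wrist; python3 - <<'E'
from h import *
s=arm.observe();d=np.load('pics/wrist_c.npz')['d'];c=camera_info('wrist');X=cloud(d,c,wrist_T(s,c));z=X[...,2]
b=(d>0)&(np.hypot(X[...,0]-.487,X[...,1]-.2615)<.03)&(z>.1)&(z<.125);q=X[b];print(len(q),q.mean(0),cv2.minAreaRect(q[:,:2].astype(np.float32)*1000))
p=X[np.hypot(X[...,0]-.4824,X[...,1]-.170)<.012];print('boss',np.median(p,0),len(p))
E
```

```text
8.65 [0.48938243 0.26447346 0.17681899] [ 0.4 -0.6 -0.4] [ 0.07 -0.02 -0.02] jaw -93.17901492778915 [-0.4   0.39 -0.26  1.8   0.12  0.97 -2.33] 0.3987400362330164
666 [0.48803794 0.2614152  0.10554282] ((487.1504211425781, 261.5267028808594), (11.77391242980957, 33.446617126464844), 87.29076385498047)
boss [0.48245252 0.16995058 0.07634852] 600
```

View pics/wrist_c.png

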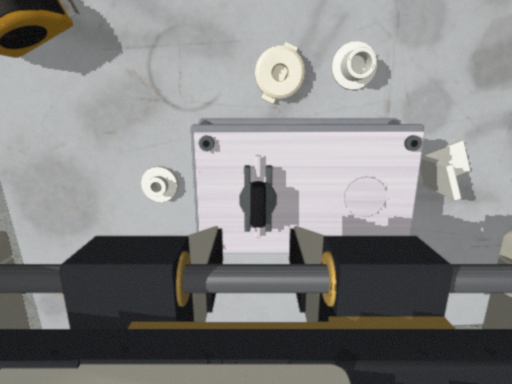

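The wing (col 258, row 203) is home and sits along the ribs, at about −2.7° in the world frame against −3.1° for the housing. Now I go to the boss with the fingers shut.

>>> carry_out(steps=[0,-0.03,-0.4,0,0,0,-0.06,-0.8,0,0,0,-0.06,-0.94,0,0,0,-0.06,-0.94,-0.3,0,0,-0.06,-0.94,-0.6,0,0,-0.06,-0.94,-0.8,0,0,-0.06,-0.94,-0.8,0,0,-0.06,-0.94,-0.8,0,0,-0.06,-0.94,-0.8,0])

```text
clock: 9.6
position: [0.482, 0.1695, 0.0936]
ee_rot: [-0.062, -2.195, 2.193]
force: [0.7, -0.6, 0.2]
width: -0.001
```

>>> carry_out(steps=[0,0,0,-0.07,0,0,0,0,-0.12,0,0,0,0,-0.145,0,0,0,0,-0.165,0,0,0,0,-0.18,0,0,0,0,-0.18,0,0,0,0,-0.18,0])

```text
clock: 10.3
position: [0.4815, 0.169, 0.0754]
ee_rot: [-0.061, -2.193, 2.194]
force: [-2.1, -1.6, 10.3]
width: 0.007
```

>>> carry_out(steps=[0,0,0,-0.01,0,0,0,0,-0.02,0,0,0,0,-0.025,0,0,0,0,-0.025,0,0,0,0,-0.025,0])

```text
clock: 10.8
position: [0.4815, 0.169, 0.0732]
ee_rot: [-0.062, -2.193, 2.194]
force: [-3.4, -0.9, 14.8]
width: 0.004
```

>>> carry_out(steps=[0,0,0,-0.005,0,0,0,0,-0.01,0,0,0,0,-0.01,0,0,0,0,-0.01,0])

```text
clock: 11.2
position: [0.4816, 0.169, 0.0731]
ee_rot: [-0.062, -2.194, 2.194]
force: [-7.9, -3.9, 27.4]
width: 0.009
```

```bash
python3 look.py d wrist
```

```text
11.2 [0.48155127 0.1689906  0.07305171] [-7.9 -3.9 27.4] [-0.74  1.71 -0.01] jaw -93.18222318528251 [-0.27  0.45 -0.22  2.01  0.15  0.7  -2.22] 0.008873364513637284
```

View pics/wrist_d.png

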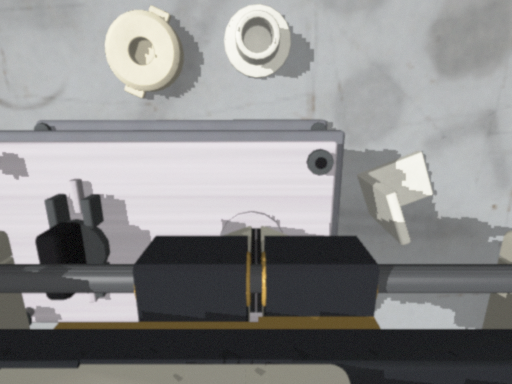

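The shut fingers press on the boss (col 255, row 225), and the wing at left (col 75, row 245) is still seated over the rib. Force rose 12.6 N while the tool moved only about 0.1 mm, so the cover is at its hard stop.

```bash
python3 -c "
from cell import arm
print(arm.sign_off(),arm.observe()['force'],arm.observe()['position'])"
```

```text
the job is handed in; nothing more can be done
the job is handed in; nothing more can be done
```

The job is handed in with the arm still pressing the cover flush on the housing frame. It finished at about 11.2 s of the 42 s allowed.

- **Pull:** I gripped the wing and pulled it up 12.1 mm, with about 13 N of downward pull. This matches the stop, but I judged it only from the travel and force.
- **Turn:** I turned the head about 50° clockwise while it was up. The wrist picture then showed the prongs evenly on both sides of the rib.
- **Home:** I lowered and released the head. The wing then measured about 0.4° off the rib line, and its top was back near its down height. That height reading was rough, because it included the wing's sides.
- **Press:** With the fingers shut on the boss, the tip was at z = 73.1 mm; flush is 73 mm. The push was about 27 N, and the last 12.6 N of it came with almost no movement, so the cover was at its hard stop.

No check failed or disagreed. One scene-camera picture during the turn was blocked by the arm, and the state could not be read after hand-in.

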